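# Release the ratchet bottle clamp and take the bottle out

### The arm

A 7-joint arm with a two-finger parallel gripper is mounted at the origin on a cart in front of the work surface, level with it; the furniture and walls round the work are solid. World frame = base frame: x ahead of the robot, y to its left, z up, the work surface at z = 0. Lengths are in m, angles in rad, forces in N, time in s.
With the tool pointing down it reaches from about 0.4 to 0.9 m from the base axis. Payload 5.6 kg.
Tool frame: the origin (TCP) lies midway between the tips of the shut fingers; the grasp point (between the pads) lies r.grasp_offset behind it (r.grasp_offset is the distance from the TCP to the grasp point, in m); z points along the fingers, y is the line along which they close (so a half turn about z gives the same grasp; the last joint's range is limited). The gripper opens to 92 mm and grips with 3 to 60 N. Pads are 20 mm wide; open, the fingers measure 128 mm over their backs; the gripper's body (75 mm by 189 mm) begins 69 mm behind the grasp point.
Start: joints at [1.115, 0.468, -0.012, 1.603, 0.006, 1.071, -0.056], TCP at [0.261, -0.595, 0.215] pointing down, gripper open.
Joint ranges: [-2.53, 2.53], [-0.31, 2.02], [-1.57, 1.55], [0.28, 2.44], [-1.29, 4.43], [0.15, 1.84], [-2.92, 2.92]. Speed limits (rad/s): [2.57, 2.57, 3.14, 3.14, 3.14, 3.14, 3.14].

### API

Orientations are given as [roll, pitch, yaw] about the fixed x, y, z axes, in that order (R = Rz(yaw) Ry(pitch) Rx(roll)).
In Python, from plant import r gives the robot as it stands.
- The arm moves only by the tool play_rows, never from a script. Its argument "moves" is a list that holds one entry, the list of rows, each a list of 7 numbers: the closure, from -1 (fully open) to 1 (shut), then the shift along the tool's x, y, z normalised to -1 to 1, where 1 is 0.12 m, then the turn, a rotation vector about the tool's x, y, z normalised to -1 to 1, where 1 is 120 degrees. A call has 1 to 10 rows; each row is the pose to reach, as a shift and turn from the pose commanded when the call began, along the tool's axes at that moment; what a row does not reach only later rows make up. A row lasts 1/8 s, in which the tool goes at most 62.5 mm and 10.7 degrees, less where a joint would pass 70% of its speed; a pose out of reach is approached as far as the arm can. A call with a number of a shift or a turn outside -1 to 1 is refused whole. A call with a gripper value outside its range is refused whole. The fingers move at their own pace and stop on an object; the grip force is fixed at half the most. Time passes only in rows, so rows that repeat a pose let the fingers close. It gives the time, the measured TCP pose, the force, the opening and the grip force at its end, in the units of the state.
- r.read_state(): the state, without advancing time (a new reading comes with each control period).
- r.camera(name): name is "side" or "top"; returns a dict with "img" (400x640x3 uint8, red, green, blue), "K" (3x3 intrinsics, pixels), "dist_coeffs" ([k1, k2, p1, p2, k3] as OpenCV has them; the pictures are not rectified), "rvec" (rotation vector, rad) and "tvec" (3), from world to camera coordinates, as OpenCV has them. Camera axes: x right, y down, z forward; pixel columns grow to the right and rows downward; lengths in m; the calibration is good to about 2 mm. A picture is of the moment at which its call begins. There is no depth.
- r.close_job(): hands the job in; it is judged then, once.
The state is a dict: "time": time; "joints": joint angles; "dq": joint speeds; "tau": joint torques, N m; "eef_pos": TCP position; "orientation": TCP orientation; "ft_force": force on the tool from outside, world axes, zero at the start; "moment": the same for the moment, N m; "grip_width": opening from 0.0 (shut) to 1.0 (fully open); "finger_force": force on a finger pad.
Only numpy, scipy, OpenCV 4.12 (cv2) and the standard library are available. Lean on these libraries where they do the work, as an engineer would, in place of code of your own. Each camera call takes 0.05 s, during which the arm holds its last target. There are 200 camera calls.

### The job

Lift the ratchet pawl of the bottle clamp and keep it up until the clamp bar has sprung fully back, then take the freed bottle out and set it down gently, upright, in the shallow steel tray. Leave the clamp open and do not disturb the tally counter or the two small tubes.

Things in the scene. Friction and masses are not known exactly. Their poses are not given: they have to be found in the camera images.
- clamp: Ratchet bottle clamp fixed to the bench: grey painted base plate 110 (x) by 290 (y) by 6 mm, origin at the centre of its underside, z up. Its y axis runs along the clamp bar, from the bottle (at y = -75 mm) to the pawl (tab at y = 60 mm). To either side (own x) of the bottle nothing is higher than 14 mm beyond the jaws; beside the pawl's tab nothing is higher than 46 mm.
- bottle_well (a point): Centre of the floor of the round well, 48 mm wide and 8 mm deep, in which the bottle stands 6 mm above the bench. At 16 to 48 mm from it towards the clamp's -y stands the fixed jaw, 64 mm wide and 60 mm high, with a rubber vee.
- clamp_bar (a joint): Travel of the clamp bar in m: 0 = clamped, 0.048 = fully back (clamp's +y) at its stop. A hidden spring (5 N) drives it back in 0.5 to 1 s while the pawl is clear of its teeth; if the pawl drops early it catches the next 8 mm tooth. At 0 its upright head (36 mm wide, 98 mm high) stands 1 mm from the bottle and a finger on it reaches over the cap, so the bottle cannot be lifted.
- bar_finger (a point): Tip of the hold-down finger on the bar's head, on its top face; the finger is 18 mm wide and 8 mm thick. It moves with the bar. When the bar is fully back it stands 23 mm (along the clamp's y) beyond the bottle's near side.
- pawl (a joint): Angle of the pawl in rad: 0 = down in the teeth, up to 0.9. It must be above about 0.15 to clear the teeth; 0.3 is comfortable. A spring returns it when let go; 2 to 6 N at the tab lifts it.
- pawl_tab (a point): Grip point of the pawl's upright finger tab, dark steel, 18 mm wide along the clamp's x, 14 mm along its y, from 45 to 81 mm above the bench; the point is in its middle, 66 mm above the bench when down. Pinch it across the clamp's x from above. The tab swings up and towards the clamp's +y round the hinge.
- pawl_hinge (a point): Point on the pawl's hinge axis, which lies along the clamp's x, 36 mm above the bench; with the pawl down the tab's grip point is 55 mm from it towards the clamp's -y and 30 mm higher.
- bottle_centre (a point): Centre (41 mm above its foot) of the held bottle: a white plastic screw-cap bottle with a body 44 mm in diameter up to 64 mm and a cap 39 mm in diameter, 82 mm tall, 60 to 110 g; z is its upright axis. Grip it round the body across the clamp's x.
- tray: Empty square steel tray fixed to the bench, 162 mm over its rim, 22 mm high, inside 142 by 142 mm; origin at the centre of its underside, z up.
- tray_floor (a point): Centre of the tray's inner floor, 4 mm above the bench.
- counter: Bystander: round white hand tally counter with a black side knob and a push button on top, 48 x 51 x 36 mm; origin at the centre of its underside.
- tube_1: Bystander: standing tube with a red cap, 29 mm in diameter, 75 mm tall; origin at the centre of its underside.
- tube_2: Bystander: standing tube with a blue cap, 29 mm in diameter, 75 mm tall; origin at the centre of its underside.
- bottle: The same bottle; origin at the centre of its foot, z up.
Not all that is in view belongs to the job. What is shaped like the bottle but green, pink or purple is not meant.

How it is judged:
On the way, in this order (a step that is already met when the one before it is completed fails the run):
1. the pawl is being lifted (value of joint pawl above 0.06 rad), for 0.1 s.
2. the clamp bar has slid fully back (value of joint clamp_bar above 0.044 m), for 0.2 s.
3. the bottle is lifted out of the clamp (height (world z) of bottle_centre above 0.075 m), for 0.1 s.
At the end, for the whole second after the job is handed in: The clamp bar is fully back (within 4 mm of its stop) and the bottle stands upright (within 0.12 rad) and at rest on the floor of the tray, inside its walls (value of joint clamp_bar above 0.044 m and x of bottle_centre in the frame of tray between -0.056 and 0.056 m and y of bottle_centre in the frame of tray between -0.056 and 0.056 m and height (world z) of bottle_centre between 0.039 and 0.051 m and angle between bottle_centre's own z axis and vertical below 0.12 rad and linear speed of bottle below 0.02 m/s); the robot touches nothing.
It fails at once if the bottle is dropped (falls freely faster than 0.5 m/s, over about a centimetre) (linear speed of bottle above 0.5 m/s and contact force between bottle and the fingers below 0.1 N).
It fails at once if the bottle is tipped over (more than 0.9 rad) (angle between bottle_centre's own z axis and vertical above 0.9 rad).
It fails at once if the tally counter or a small tube is moved more than 20 mm (distance of any of counter, tube_1, tube_2 from where it was at the start of the episode above 0.02 m).
It also fails if it takes over 48 s, if anything falls off the work surface, if the arm or the gripper's body presses on something with over 40 N, if the wrist force passes 120 N, or if a joint passes its speed limit or range.

## Working session

There is one attempt and no reset: what is moved stays moved. The work goes in short steps, Python scripts to look and compute and a tool call to move; the robot and the scene stay as the last step left them, time stands still between calls to the robot, and variables do not carry over. Pictures are saved under pics/ and viewed, at most 10 in all, crops included, and the job is handed in when it is done.

Besides the shell and the picture viewer there is one more tool, called after "Emit:" by a JSON object that holds its "api" and its "payload", one argument or row to a line. play_rows: Moves the arm, as the interface text tells. Scaled input: -1 to 1 covers 0.12 m each way for a shift and 120 degrees each way for a turn. Its arguments: {"type":"object","properties":{"moves":{"type":"array","items":{"type":"array","items":{"type":"array","items":{"type":"number"}}}}},"required":["moves"]}

```bash
mkdir -p pics; cat > h.py <<'E'
import numpy as np, cv2
from scipy.spatial.transform import Rotation as R
from plant import r
def cam(n):
    c=r.camera(n); return c
def ray(c,uv):
    K=np.array(c["K"]);d=np.array(c["dist_coeffs"])
    p=cv2.undistortPoints(np.array([[uv]],float),K,d)[0,0]
    Rm=cv2.Rodrigues(np.array(c["rvec"],float))[0];t=np.array(c["tvec"],float).ravel()
    return -Rm.T@t, Rm.T@np.array([p[0],p[1],1])
def onz(c,uv,z):
    o,d=ray(c,uv); return o+d*(z-o[2])/d[2]
def proj(c,P):
    return cv2.projectPoints(np.array(P,float).reshape(-1,1,3),np.array(c["rvec"],float),np.array(c["tvec"],float),np.array(c["K"],float),np.array(c["dist_coeffs"],float))[0].reshape(-1,2)
def save(c,name): cv2.imwrite("pics/"+name,c["img"][:,:,::-1])
E
python3 - <<'E'
from h import *
for n in("top","side"):
    c=cam(n); save(c,n+"0.png"); print(n,ray(c,(320,200)))
s=r.read_state();print(s,r.grasp_offset)
E
```

```text
top (array([0.35728465, 0.0275101 , 1.16428591]), array([ 0.14319945, -0.00713037, -0.98978905]))
side (array([ 0.37792361, -0.79694477,  0.45193667]), array([ 0.18490269,  0.90382931, -0.38588123]))
{'time': 0.1, 'joints': array([ 1.11500921,  0.46833095, -0.01159132,  1.60350772,  0.00599907,
        1.07141919, -0.05631266]), 'dq': array([-5.78110517e-04, -1.82993700e-03, -2.00238070e-03, -3.00789075e-03,
        9.50249813e-05,  2.94758963e-03,  1.39636604e-04]), 'tau': array([ 1.40488915e-03, -5.21640515e+01, -1.23604861e-02, -2.44366264e+01,
       -5.68105734e-02,  1.40427952e-02,  3.96737926e-05]), 'eef_pos': array([ 0.26047795, -0.59495366,  0.21371831]), 'orientation': array([-3.13996625e+00,  1.21300520e-04,  4.12699263e-01]), 'ft_force': array([0.59453659, 0.0384511 , 0.16436946]), 'moment': array([ 0.00357765, -0.02644177, -0.02996576]), 'finger_force': 0.0, 'grip_width': 0.9993543962234476} 0.0187
```

View pics/top0.png

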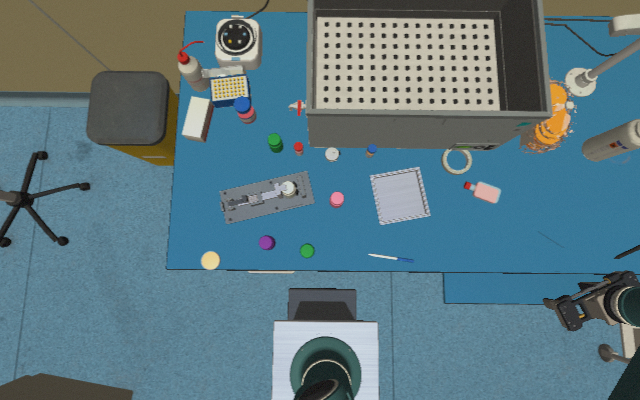

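View pics/side0.png

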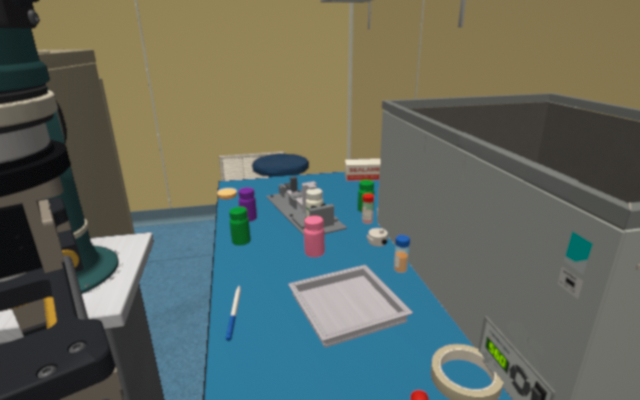

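The top view shows the clamp around (267,196) with the white bottle at (290,187), the tray at (400,195), the counter at (332,154) and the tubes at (298,148) and (371,150). I'll enlarge the clamp and measure it.

```bash
python3 - <<'E'
from h import *
c=cam("top"); im=c["img"]; 
cr=im[155:235,210:350]
cv2.imwrite("pics/crop1.png",cv2.resize(cr[:,:,::-1],None,fx=5.7,fy=5.7,interpolation=cv2.INTER_CUBIC))
hsv=cv2.cvtColor(im,cv2.COLOR_RGB2HSV)
low=((hsv[...,1]<70)).astype(np.uint8)
for nm,(u0,u1,v0,v1),z in(("clamp",(212,325,165,228),.006),("tray",(362,440,160,230),.022)):
    m=np.zeros_like(low);m[v0:v1,u0:u1]=low[v0:v1,u0:u1]
    m=cv2.morphologyEx(m,cv2.MORPH_CLOSE,np.ones((5,5)))
    cs=max(cv2.findContours(m,0,1)[0],key=cv2.contourArea)
    b=cv2.boxPoints(cv2.minAreaRect(cs)); P=np.array([onz(c,p,z) for p in b])
    print(nm,b.round(1).tolist(),P.round(3).tolist(),"ctr",P.mean(0).round(4),"edges",np.linalg.norm(np.diff(P,axis=0),axis=1).round(3),
     "ang",[np.degrees(np.arctan2(*(P[i+1]-P[i])[1::-1])).round(1) for i in range(3)])
for n,uv,z in(("bottlecap",(290,187),.082),("counter",(332,154),.036),("red",(298,148),.075),("blue",(371,150),.075),("pink",(337,199),.08),("green",(307,251),.08),("purple",(266,242),.08),("bin",(310,147),.25),("bin",(310,147),.15),("green2",(275,142),.08)): print(n,onz(c,uv,z).round(3))
E
```

```text
clamp [[216.8000030517578, 191.3000030517578], [306.79998779296875, 170.1999969482422], [314.5, 203.0], [224.5, 224.1999969482422]] [[0.549, 0.351, 0.006], [0.622, 0.063, 0.006], [0.515, 0.037, 0.006], [0.444, 0.321, 0.006]] ctr [0.5326 0.1929 0.006 ] edges [0.297 0.11  0.293] ang [np.float64(-75.8), np.float64(-166.2), np.float64(104.0)]
tray [[369.20001220703125, 175.1999969482422], [420.0, 165.0], [430.1000061035156, 215.39999389648438], [379.29998779296875, 225.5]] [[0.605, -0.137, 0.022], [0.64, -0.301, 0.022], [0.478, -0.328, 0.022], [0.444, -0.167, 0.022]] ctr [ 0.5415 -0.2333  0.022 ] edges [0.168 0.164 0.164] ang [np.float64(-77.8), np.float64(-170.8), np.float64(101.9)]
bottlecap [0.552 0.11  0.082]
counter [ 0.669 -0.017  0.036]
red [0.676 0.089 0.075]
blue [ 0.673 -0.136  0.075]
pink [ 0.518 -0.031  0.08 ]
green [0.362 0.056 0.08 ]
purple [0.387 0.177 0.08 ]
bin [0.628 0.048 0.25 ]
bin [0.658 0.051 0.15 ]
green2 [0.693 0.16  0.08 ]
```

View pics/crop1.png

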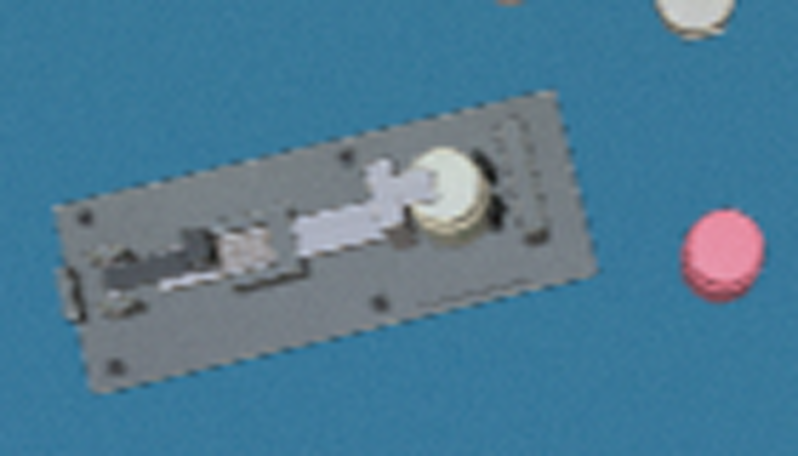

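The crop shows the bar finger over the cap at crop (449,190), i.e. px (289,188). The dark tab is at crop (200,245), i.e. px (245,198). The clamp's y axis is at about 104° and the plate centre at about (0.533,0.193). Next I'll plan the approach above the tab.

```bash
cat >> h.py <<'E'
def down(yaw): return R.from_euler("xyz",[np.pi,0,yaw])
def rel(p0,R0,p1,R1):
    return np.r_[R0.inv().apply(np.array(p1)-p0)/.12,(R0.inv()*R1).as_rotvec()/np.radians(120)]
def now():
    s=r.read_state(); return s["eef_pos"],R.from_euler("xyz",s["orientation"])
E
python3 - <<'E'
from h import *
c=cam("top")
print("tab",onz(c,(245,198),.081), "cap",onz(c,(289,188.3),.08))
C=np.array([.5326,.1929,0]);a=np.radians(14.2);X=np.array([np.cos(a),np.sin(a),0]);Y=np.array([-np.sin(a),np.cos(a),0])
print("model tab",C+.06*Y,"bottle",C-.075*Y, proj(c,[C+.06*Y+[0,0,.081],C-.075*Y+[0,0,.088]]))
p,R0=now(); T=(C+.06*Y)[:2]
az=np.linspace(np.arctan2(p[1],p[0]),np.arctan2(T[1],T[0]),9);rr=np.linspace(np.hypot(p[0],p[1]),np.hypot(*T),9)
yw=np.linspace(.413,np.radians(104.2),9)
for i in range(1,9):
    q=np.array([rr[i]*np.cos(az[i]),rr[i]*np.sin(az[i]),.2]);R1=down(yw[i])
    print(rel(p,R0,q,R1).round(2).tolist(),q.round(3)); p,R0=q,R1
E
```

```text
tab [0.51748918 0.24457147 0.081     ] cap [0.54872356 0.11353321 0.08      ]
model tab [0.51788156 0.25106672 0.        ] bottle [0.55099805 0.1201916  0.        ] [[242.8369271  197.84591024]
 [286.59294095 187.05965654]]
[1.07, -0.18, 0.12, -0.0, 0.0, -0.08] [ 0.369 -0.523  0.2  ]
[1.05, -0.21, -0.0, -0.0, 0.0, -0.08] [ 0.459 -0.433  0.2  ]
[1.03, -0.23, -0.0, 0.0, 0.0, -0.08] [ 0.529 -0.327  0.2  ]
[1.0, -0.26, -0.0, 0.0, 0.0, -0.08] [ 0.575 -0.212  0.2  ]
[0.98, -0.28, -0.0, 0.0, 0.0, -0.08] [ 0.596 -0.091  0.2  ]
[0.96, -0.3, -0.0, 0.0, 0.0, -0.08] [0.593 0.029 0.2  ]
[0.94, -0.32, -0.0, -0.0, 0.0, -0.08] [0.567 0.145 0.2  ]
[0.91, -0.34, -0.0, -0.0, 0.0, -0.08] [0.518 0.251 0.2  ]
```

Emit:
{"api": "play_rows", "payload": {
  "moves": [
    [[-1,0.5,-0.2,0.05,0,0,-0.04],[-1,1,-0.4,0.1,0,0,-0.08],[-1,1,-0.4,0.1,0,0,-0.08]]
  ]
}}

```text
time: 0.57
eef_pos: [0.356, -0.4985, 0.2021]
orientation: [-3.14, -0.003, 0.589]
ft_force: [-0.4, -1.2, -0.6]
grip_width: 1.0
finger_force: 0.0
```

Emit:
{"api": "play_rows", "payload": {
  "moves": [
    [[-1,0.5,-0.2,0,0,0,-0.04],[-1,1,-0.4,0,0,0,-0.08],[-1,1,-0.4,0,0,0,-0.08]]
  ]
}}

```text
time: 0.95
eef_pos: [0.4286, -0.3931, 0.2028]
orientation: [-3.141, -0.002, 0.756]
ft_force: [-0.4, -0.5, -0.3]
grip_width: 0.998
finger_force: 0.0
```

Emit:
{"api": "play_rows", "payload": {
  "moves": [
    [[-1,0.5,-0.2,0,0,0,-0.04],[-1,1,-0.4,0,0,0,-0.08],[-1,1,-0.4,0,0,0,-0.08]]
  ]
}}

```text
time: 1.32
eef_pos: [0.4825, -0.277, 0.2028]
orientation: [-3.142, -0.001, 0.921]
ft_force: [-1.1, -1.6, -0.3]
grip_width: 0.999
finger_force: 0.0
```

Emit:
{"api": "play_rows", "payload": {
  "moves": [
    [[-1,0.5,-0.12,0,0,0,-0.05],[-1,1,-0.25,0,0,0,-0.1],[-1,1,-0.25,0,0,0,-0.1]]
  ]
}}

```text
time: 1.7
eef_pos: [0.5316, -0.1639, 0.2027]
orientation: [3.141, -0.002, 1.131]
ft_force: [0.3, -0.2, 0.6]
grip_width: 0.999
finger_force: 0.0
```

Emit:
{"api": "play_rows", "payload": {
  "moves": [
    [[-1,0.4,-0.18,0,0,0,-0.04],[-1,0.79,-0.37,0,0,0,-0.08],[-1,0.79,-0.37,0,0,0,-0.08]]
  ]
}}

```text
time: 2.08
eef_pos: [0.5309, -0.061, 0.2027]
orientation: [-3.142, -0.0, 1.295]
ft_force: [0.1, -0.6, -0.2]
grip_width: 1.004
finger_force: 0.0
```

Emit:
{"api": "play_rows", "payload": {
  "moves": [
    [[-1,0.42,-0.12,0,0,0,-0.04],[-1,0.84,-0.23,0,0,0,-0.08],[-1,0.84,-0.23,0,0,0,-0.08]]
  ]
}}

```text
time: 2.45
eef_pos: [0.5325, 0.0431, 0.2027]
orientation: [3.141, -0.001, 1.462]
ft_force: [1.1, -0.6, -0.0]
grip_width: 1.004
finger_force: 0.0
```

Emit:
{"api": "play_rows", "payload": {
  "moves": [
    [[-1,0.44,-0.04,0,0,0,-0.04],[-1,0.87,-0.08,0,0,0,-0.08],[-1,0.87,-0.08,0,0,0,-0.08]]
  ]
}}

```text
time: 2.82
eef_pos: [0.5346, 0.1477, 0.2025]
orientation: [3.142, -0.001, 1.629]
ft_force: [0.5, -1.0, -0.5]
grip_width: 0.998
finger_force: 0.0
```

Emit:
{"api": "play_rows", "payload": {
  "moves": [
    [[-1,0.44,0,0,0,0,-0.04],[-1,0.87,0,0,0,0,-0.08],[-1,0.87,0,0,0,0,-0.08]]
  ]
}}

```text
time: 3.2
eef_pos: [0.5286, 0.2517, 0.2023]
orientation: [-3.141, -0.001, 1.796]
ft_force: [-0.1, -1.0, 0.3]
grip_width: 1.002
finger_force: 0.0
```

```bash
python3 - <<'E'
from h import *
p,R0=now();print(p,R0.as_euler("xyz"))
t=cam("side");im=t["img"]
o=proj(t,[[.5185,.2455,.066],[.5185,.2455,.081],p,[.5515,.114,.09]]);print(o)
u,v=o[0].astype(int)
cv2.imwrite("pics/s1.png",cv2.resize(im[v-70:v+50,u-80:u+80,::-1],None,fx=5,fy=5,interpolation=cv2.INTER_CUBIC)); print(u,v)
print(rel(p,R0,[.5185,.2455,.10],down(np.radians(104.2))).round(2))
E
```

```text
[0.52864533 0.25174668 0.20230458] [-3.14145377e+00 -6.37972172e-04  1.79579383e+00]
[[294.12578597 182.59387527]
 [293.94157873 177.48243246]
 [295.82770528 133.34632672]
 [314.83109687 190.36417077]]
294 182
[-0.03 -0.09  0.85 -0.   -0.   -0.01]
```

View pics/s1.png

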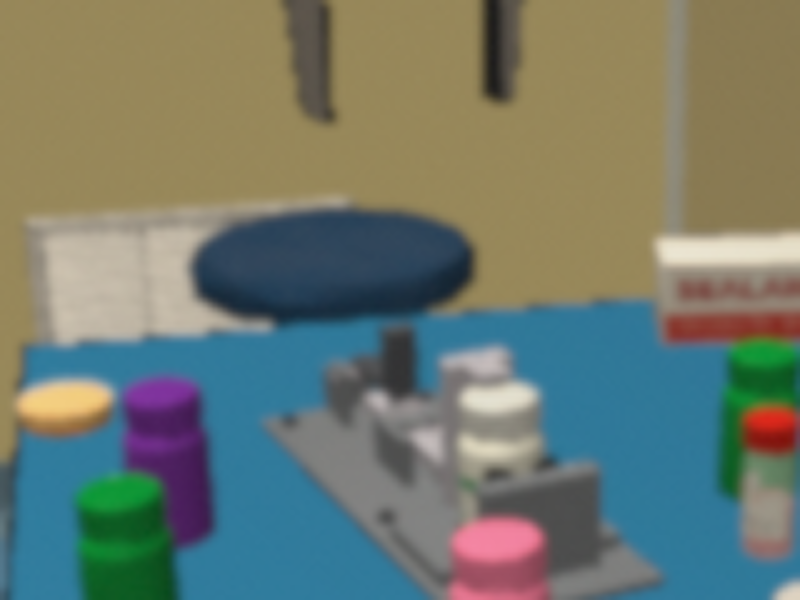

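The tab top is at px (293.6,178), which matches the prediction, so I'll descend and pinch.

Emit:
{"api": "play_rows", "payload": {
  "moves": [
    [[-1,-0.03,-0.09,0.4,0,0,-0.01],[-1,-0.03,-0.09,0.85,0,0,-0.01],[-1,-0.03,-0.09,0.85,0,0,-0.01],[-1,-0.03,-0.09,0.85,0,0,-0.01]]
  ]
}}

```text
time: 3.75
eef_pos: [0.5203, 0.2438, 0.102]
orientation: [3.14, 0.0, 1.813]
ft_force: [0.1, 0.0, 0.7]
grip_width: 0.997
finger_force: 0.0
```

```bash
python3 - <<'E'
from h import *
p,R0=now();print(p, rel(p,R0,[.5185,.2455,.052],down(np.radians(104.2))).round(3))
E
```

```text
[0.52032765 0.24381583 0.10203833] [ 0.017 -0.012  0.417  0.001  0.    -0.003]
```

Emit:
{"api": "play_rows", "payload": {
  "moves": [
    [[-1,0.02,-0.01,0.2,0,0,0],[-1,0.02,-0.01,0.4,0,0,0],[-1,0.02,-0.01,0.41,0,0,0],[0,0.02,-0.01,0.41,0,0,0],[1,0.02,-0.01,0.41,0,0,0],[1,0.02,-0.01,0.41,0,0,0],[1,0.02,-0.01,0.41,0,0,0],[1,0.02,-0.01,0.41,0,0,0],[1,0.02,-0.01,0.41,0,0,0]]
  ]
}}

```text
time: 4.88
eef_pos: [0.5167, 0.2472, 0.0513]
orientation: [-3.141, 0.0, 1.816]
ft_force: [0.0, -0.1, 0.7]
grip_width: 0.371
finger_force: 0.0
```

Emit:
{"api": "play_rows", "payload": {
  "moves": [
    [[1,0,0,0,0,0,0],[1,0,0,0,0,0,0],[1,0,0,0,0,0,0],[1,0,0,0,0,0,0],[1,0,0,0,0,0,0]]
  ]
}}

```text
time: 5.5
eef_pos: [0.5181, 0.2476, 0.0515]
orientation: [3.139, -0.001, 1.816]
ft_force: [5.6, 1.4, -3.9]
grip_width: 0.192
finger_force: 30.0
```

Emit:
{"api": "play_rows", "payload": {
  "moves": [
    [[1,0.02,0,-0.05,0,0,0],[1,0.06,0,-0.09,0,0,0],[1,0.09,0,-0.13,0,0,0],[1,0.13,0,-0.16,0,0,0],[1,0.13,0,-0.16,0,0,0],[1,0.13,0,-0.16,0,0,0],[1,0.13,0,-0.16,0,0,0],[1,0.13,0,-0.16,0,0,0],[1,0.13,0,-0.16,0,0,0],[1,0.13,0,-0.16,0,0,0]]
  ]
}}

```text
time: 6.75
eef_pos: [0.5147, 0.2609, 0.0703]
orientation: [3.14, 0.002, 1.815]
ft_force: [6.7, -2.3, -5.0]
grip_width: 0.194
finger_force: 30.0
```

Emit:
{"api": "play_rows", "payload": {
  "moves": [
    [[1,0,0,0,0,0,0],[1,0,0,0,0,0,0],[1,0,0,0,0,0,0],[1,0,0,0,0,0,0],[1,0,0,0,0,0,0],[1,0,0,0,0,0,0]]
  ]
}}

```text
time: 7.5
eef_pos: [0.5147, 0.261, 0.0703]
orientation: [3.14, 0.002, 1.815]
ft_force: [7.1, -0.9, -5.6]
grip_width: 0.191
finger_force: 30.0
```

```bash
python3 - <<'E'
from h import *
for n,(u,v) in (("side",(294,180)),):
    t=cam(n);im=t["img"]
    cv2.imwrite("pics/s2.png",cv2.resize(im[v-60:v+60,u-80:u+80,::-1],None,fx=5,fy=5,interpolation=cv2.INTER_CUBIC))
E
```

```text
(no output)
```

View pics/s2.png

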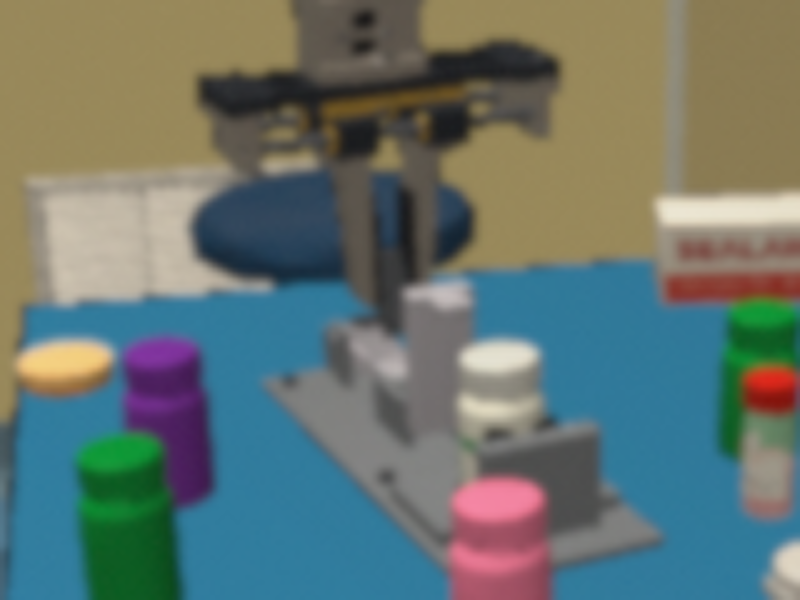

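The bar head has moved away from the bottle, to px (302,178), and the cap is clear. I'll check that it is fully back.

```bash
python3 - <<'E'
from h import *
t=cam("side");c=cam("top")
Y=np.array([-.245,.970,0]);b=np.array([.5515,.114,0])
for k in (.037,.045):
    P=[b+Y*k+[0,0,.102]+s*np.array([.97,.245,0]) for s in(-.009,.009)]
    print(proj(t,P).round(1).tolist(),proj(c,P).round(1).tolist())
u,v=275,190
cv2.imwrite("pics/t2.png",cv2.resize(c["img"][v-35:v+35,u-50:u+50,::-1],None,fx=7,fy=7,interpolation=cv2.INTER_CUBIC))
E
```

```text
[[305.3, 181.8], [311.7, 180.7]] [[276.7, 191.9], [275.4, 186.0]]
[[304.0, 180.8], [310.4, 179.7]] [[274.1, 192.5], [272.8, 186.7]]
```

View pics/t2.png

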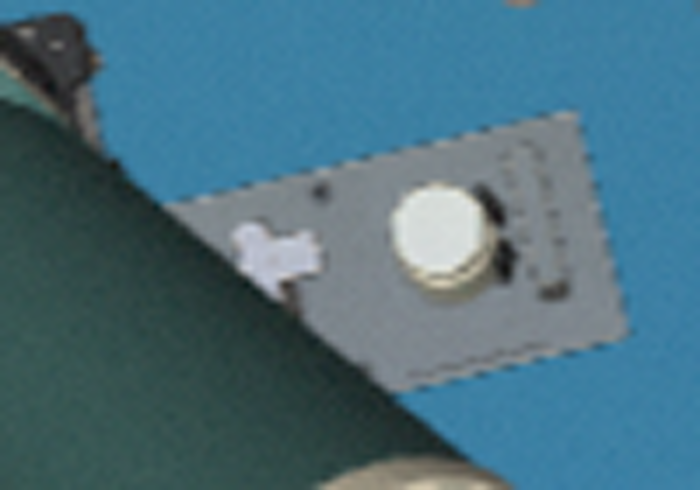

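The finger tip is at px (270.7,191.4), at or past the fully-back prediction of 273.5, so the bar is fully back. The cap centre is at px (287.6,187.9). I'll release the pawl and rise.

Emit:
{"api": "play_rows", "payload": {
  "moves": [
    [[-1,0,0,0,0,0,0],[-1,0,0,0,0,0,0],[-1,0,0,0,0,0,0],[-1,0,0,0,0,0,0],[-1,0,0,0,0,0,0],[-1,0,0,0,0,0,0],[-1,0,0,-0.3,0,0,0],[-1,0,0,-0.8,0,0,0],[-1,0,0,-0.8,0,0,0]]
  ]
}}

```text
time: 8.78
eef_pos: [0.5155, 0.2643, 0.1712]
orientation: [3.133, -0.002, 1.816]
ft_force: [-0.0, 0.4, -0.9]
grip_width: 1.002
finger_force: 0.0
```

```bash
python3 - <<'E'
from h import *
c=cam("top");t=cam("side"); print(onz(c,(287.6,187.9),.088), onz(t,(214+500/5,120+350/5),.088),proj(t,[.5515,.114,.088]))
p,R0=now();print(p);b=onz(c,(287.6,187.9),.088)
print(rel(p,R0,[b[0],b[1],.165],down(np.radians(104.2))).round(3))
E
```

```text
[0.54847792 0.11711579 0.088     ] [0.55092399 0.12194657 0.088     ] [[314.84243134 191.11867622]]
[0.51311101 0.26212206 0.16684248]
[-1.244e+00 -7.000e-03  1.600e-02  0.000e+00  0.000e+00 -1.000e-03]
```

Emit:
{"api": "play_rows", "payload": {
  "moves": [
    [[-1,-0.5,0,0,0,0,0],[-1,-0.95,0,0,0,0,0],[-1,-0.95,0,0,0,0,0]]
  ]
}}

```text
time: 9.25
eef_pos: [0.541, 0.1457, 0.1643]
orientation: [-3.138, 0.003, 1.808]
ft_force: [0.1, 0.9, 0.4]
grip_width: 1.0
finger_force: 0.0
```

Emit:
{"api": "play_rows", "payload": {
  "moves": [
    [[-1,-0.29,0,0,0,0,0],[-1,-0.29,0,0,0,0,0],[-1,-0.29,0,0,0,0,0]]
  ]
}}

```text
time: 9.62
eef_pos: [0.5482, 0.1194, 0.1658]
orientation: [-3.14, -0.001, 1.817]
ft_force: [0.2, 0.4, 0.5]
grip_width: 0.997
finger_force: 0.0
```

```bash
python3 - <<'E'
from h import *
p,R0=now();print(p,rel(p,R0,[.550,.117,.03],down(np.radians(104.2))).round(3))
E
```

```text
[0.54817319 0.11940724 0.16576667] [-2.400e-02  1.200e-02  1.131e+00 -1.000e-03 -1.000e-03 -1.000e-03]
```

Emit:
{"api": "play_rows", "payload": {
  "moves": [
    [[-1,-0.02,0.01,0.3,0,0,0],[-1,-0.02,0.01,0.6,0,0,0],[-1,-0.02,0.01,0.85,0,0,0],[-1,-0.02,0.01,1,0,0,0],[-1,-0.02,0.01,1,0,0,0]]
  ]
}}

```text
time: 10.25
eef_pos: [0.5497, 0.1169, 0.0455]
orientation: [-3.139, -0.001, 1.818]
ft_force: [0.5, 0.2, 0.7]
grip_width: 1.004
finger_force: 0.0
```

Emit:
{"api": "play_rows", "payload": {
  "moves": [
    [[-1,0,0,0.13,0,0,0],[-1,0,0,0.13,0,0,0],[1,0,0,0.13,0,0,0],[1,0,0,0.13,0,0,0],[1,0,0,0.13,0,0,0],[1,0,0,0.13,0,0,0],[1,0,0,0.13,0,0,0],[1,0,0,0.13,0,0,0],[1,0,0,0.13,0,0,0]]
  ]
}}

```text
time: 11.38
eef_pos: [0.5509, 0.1159, 0.031]
orientation: [3.141, 0.0, 1.816]
ft_force: [0.2, -0.5, 0.7]
grip_width: 0.464
finger_force: 30.0
```

Emit:
{"api": "play_rows", "payload": {
  "moves": [
    [[1,0,0,-0.08,0,0,0],[1,0,0,-0.2,0,0,0],[1,0,0,-0.4,0,0,0],[1,0,0,-0.6,0,0,0],[1,0,0,-0.8,0,0,0],[1,0,0,-1,0,0,0],[1,0,0,-1,0,0,0],[1,0,0,-1,0,0,0]]
  ]
}}

```text
time: 12.38
eef_pos: [0.5504, 0.1156, 0.1506]
orientation: [-3.141, 0.0, 1.816]
ft_force: [-0.6, -0.0, -1.0]
grip_width: 0.463
finger_force: 30.0
```

```bash
python3 - <<'E'
from h import *
c=cam("top");im=c["img"]
cv2.imwrite("pics/t3.png",cv2.resize(im[150:240,220:440,::-1],None,fx=3.6,fy=3.6,interpolation=cv2.INTER_CUBIC))
p,R0=now();print(p)
T=[(.535,.02),(.527,-.08),(.53,-.17),(.540,-.233)]; y=[1.65,1.48,1.32,1.2]
for t,w in zip(T,y):
    q=np.array([*t,.15]);R1=down(w);print(rel(p,R0,q,R1).round(2).tolist());p,R0=q,R1
E
```

```text
[0.55014663 0.11560937 0.15016817]
[-0.74, -0.32, 0.0, -0.0, 0.0, 0.08]
[-0.83, -0.13, -0.0, 0.0, -0.0, 0.08]
[-0.74, 0.09, 0.0, 0.0, -0.0, 0.08]
[-0.49, 0.21, 0.0, 0.0, -0.0, 0.06]
```

View pics/t3.png

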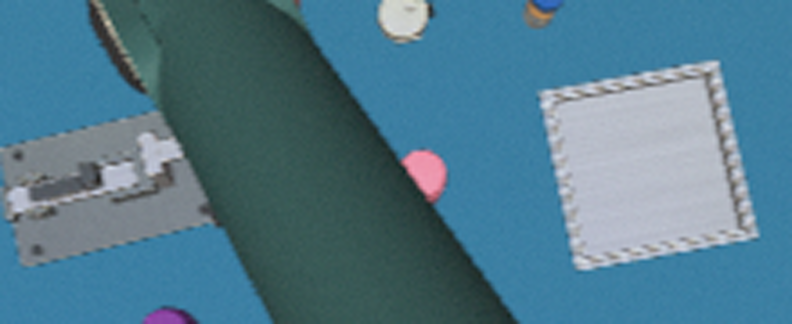

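The clamp stays open, and the pawl is back down over the fully retracted bar. The tray centre is at about px (400,196), as before. I'll carry the bottle over.

Emit:
{"api": "play_rows", "payload": {
  "moves": [
    [[1,-0.25,-0.1,0,0,0,0.03],[1,-0.5,-0.2,0,0,0,0.05],[1,-0.74,-0.32,0,0,0,0.08],[1,-0.74,-0.32,0,0,0,0.08]]
  ]
}}

```text
time: 12.92
eef_pos: [0.5341, 0.0175, 0.1497]
orientation: [-3.139, 0.001, 1.644]
ft_force: [-0.3, 0.9, -1.6]
grip_width: 0.465
finger_force: 30.0
```

Emit:
{"api": "play_rows", "payload": {
  "moves": [
    [[1,-0.27,-0.04,0,0,0,0.03],[1,-0.55,-0.09,0,0,0,0.05],[1,-0.83,-0.13,0,0,0,0.08],[1,-0.83,-0.13,0,0,0,0.08]]
  ]
}}

```text
time: 13.42
eef_pos: [0.5269, -0.0819, 0.1501]
orientation: [-3.14, 0.001, 1.478]
ft_force: [1.5, 0.4, -0.8]
grip_width: 0.466
finger_force: 30.0
```

Emit:
{"api": "play_rows", "payload": {
  "moves": [
    [[1,-0.25,0.03,0,0,0,0.03],[1,-0.5,0.06,0,0,0,0.05],[1,-0.74,0.09,0,0,0,0.08],[1,-0.74,0.09,0,0,0,0.08]]
  ]
}}

```text
time: 13.92
eef_pos: [0.5297, -0.1733, 0.1507]
orientation: [-3.141, 0.001, 1.307]
ft_force: [-1.1, 1.6, -0.6]
grip_width: 0.463
finger_force: 30.0
```

Emit:
{"api": "play_rows", "payload": {
  "moves": [
    [[1,-0.2,0.1,0,0,0,0.03],[1,-0.49,0.21,0,0,0,0.06],[1,-0.49,0.21,0,0,0,0.06],[1,-0.49,0.21,0,0,0,0.06]]
  ]
}}

```text
time: 14.42
eef_pos: [0.5396, -0.2325, 0.1508]
orientation: [-3.141, -0.001, 1.187]
ft_force: [-0.1, 1.1, -0.2]
grip_width: 0.465
finger_force: 30.0
```

```bash
python3 - <<'E'
from h import *
p,R0=now();print(p)
print(rel(p,R0,[.541,-.233,.035],down(1.2)).round(3))
E
```

```text
[ 0.53957005 -0.23248508  0.15079101]
[-0.     0.013  0.965 -0.    -0.    -0.006]
```

Emit:
{"api": "play_rows", "payload": {
  "moves": [
    [[1,0,0.01,0.2,0,0,0],[1,0,0.01,0.45,0,0,0],[1,0,0.01,0.7,0,0,0],[1,0,0.01,0.85,0,0,0],[1,0,0.01,0.93,0,0,0],[1,0,0.01,0.97,0,0,0],[1,0,0.01,0.97,0,0,0]]
  ]
}}

```text
time: 15.3
eef_pos: [0.541, -0.2332, 0.035]
orientation: [3.141, 0.0, 1.188]
ft_force: [-0.4, 0.2, -0.6]
grip_width: 0.46
finger_force: 30.0
```

Emit:
{"api": "play_rows", "payload": {
  "moves": [
    [[1,0,0,0.01,0,0,0],[1,0,0,0.02,0,0,0],[1,0,0,0.03,0,0,0],[1,0,0,0.04,0,0,0],[1,0,0,0.04,0,0,0]]
  ]
}}

```text
time: 15.92
eef_pos: [0.5405, -0.2332, 0.0297]
orientation: [-3.141, 0.0, 1.188]
ft_force: [0.9, 0.1, -0.5]
grip_width: 0.464
finger_force: 30.0
```

Emit:
{"api": "play_rows", "payload": {
  "moves": [
    [[1,0,0,0.008,0,0,0],[1,0,0,0.016,0,0,0],[1,0,0,0.016,0,0,0]]
  ]
}}

```text
time: 16.3
eef_pos: [0.5407, -0.2333, 0.029]
orientation: [3.141, 0.001, 1.188]
ft_force: [-2.7, 0.8, 8.2]
grip_width: 0.466
finger_force: 30.0
```

The force shows contact, so the bottle is seated. I'll release and retreat.

Emit:
{"api": "play_rows", "payload": {
  "moves": [
    [[0.4,0,0,0,0,0,0],[-0.2,0,0,0,0,0,0],[-0.9,0,0,0,0,0,0],[-0.9,0,0,0,0,0,0],[-0.9,0,0,0,0,0,0],[-0.9,0,0,0,0,0,0],[-0.9,0,0,0,0,0,0],[-0.9,0,0,0,0,0,0]]
  ]
}}

```text
time: 17.3
eef_pos: [0.5406, -0.2332, 0.0278]
orientation: [-3.142, 0.0, 1.188]
ft_force: [0.3, 0.8, -0.3]
grip_width: 0.952
finger_force: 0.0
```

Emit:
{"api": "play_rows", "payload": {
  "moves": [
    [[-0.9,0,0,-0.2,0,0,0],[-0.9,0,0,-0.5,0,0,0],[-0.9,0,0,-0.8,0,0,0],[-0.9,0,0,-1,0,0,0],[-0.9,0,0,-1,0,0,0],[-0.9,0,0,-1,0,0,0]]
  ]
}}

```text
time: 18.05
eef_pos: [0.5399, -0.233, 0.1469]
orientation: [-3.14, 0.0, 1.188]
ft_force: [-0.8, 0.4, -0.3]
grip_width: 0.951
finger_force: 0.0
```

```bash
python3 - <<'E'
from h import *
c=cam("top");t=cam("side")
a=cv2.resize(c["img"][150:240,220:440],(660,270));b=cv2.resize(t["img"][130:350,180:450],(400,326))
o=np.zeros((596,660,3),np.uint8);o[:270]=a;o[270:,:400]=b
cv2.imwrite("pics/end.png",o[:,:,::-1])
E
```

```text
(no output)
```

View pics/end.png

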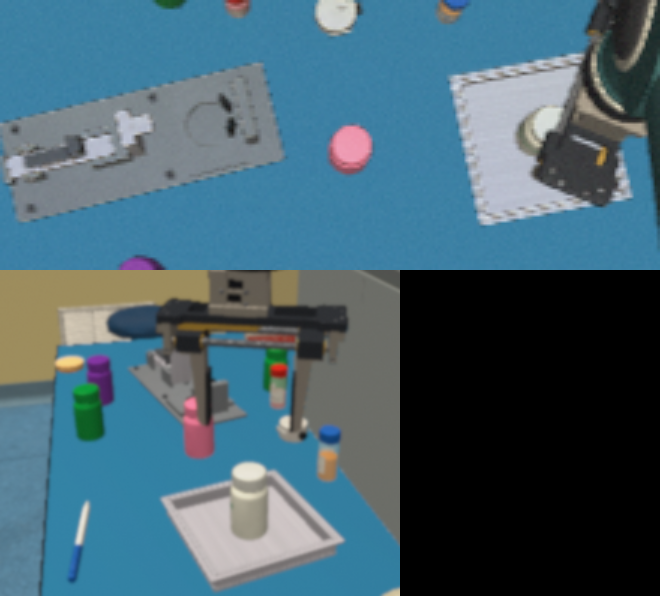

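The bottle stands upright mid-tray (side view, about px (248,500) in the composite). The clamp is open, and the tubes and counter are untouched.

```bash
python3 -c "
from plant import r
print(r.close_job())"
```

```text
the job is handed in; nothing more can be done
None
```

The job is handed in: the pawl was lifted until the bar sprang fully back, the bottle stands upright in the steel tray, the clamp is open, and the counter and tubes look undisturbed in the last picture; no verdict was returned.

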